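# Change gear on the polishing machine through its H-gate

### The arm

A 7-joint arm with a two-finger parallel gripper is mounted at the origin on the work surface. World frame = base frame: x ahead of the robot, y to its left, z up, the work surface at z = 0. Lengths are in m, angles in degrees, forces in N, time in s.
With the tool pointing down it reaches from about 0.425 to 0.875 m from the base axis. Payload 4.7 kg.
Tool frame: the origin (TCP) lies midway between the tips of the shut fingers; the grasp point (between the pads) lies 19 mm behind it; z points along the fingers, y is the line along which they close (so a half turn about z gives the same grasp; the last joint's range is limited). The gripper opens to 87 mm and grips with 3 to 60 N. Pads are 19 mm wide; open, the fingers measure 117 mm over their backs; the gripper's body (75 mm by 190 mm) begins 51 mm behind the grasp point.
Start: joints at [-62.447, 18.392, -4.016, 83.108, 1.295, 78.541, -3.26], TCP at [0.293, 0.58, 0.223] pointing down, gripper open.
Joint ranges: [-163.93, 163.93], [-17.29, 119.83], [-79.2, 71.16], [3.27, 140.29], [-89.18, 269.18], [5.43, 117.66], [-154.24, 154.24]. Speed limits (degrees/s): [147.25, 147.25, 180, 180, 180, 180, 180].

### API

Orientations are given as [roll, pitch, yaw] about the fixed x, y, z axes, in that order (R = Rz(yaw) Ry(pitch) Rx(roll)).
In Python, from station import manip, cams, order gives the robot as it stands. The module is installed in compiled form; this text tells all that it offers.
- The arm moves only by the shell command python3 -m jog 'ROWS'. ROWS is JSON, one flat list of numbers, 5 for each row, row after row: the opening in per cent of the stroke, from 0 (shut) to 100 (fully open), then the shift along the tool's x, y, z in mm, then the turn about the tool's z in units of 8 degrees (1.0 is 8 degrees). A call has 1 to 8 rows; each row is the pose to reach, as a shift and turn from the pose commanded when the call began, along the tool's axes at that moment; what a row does not reach only later rows make up. A row lasts 1/10 s, in which the tool goes at most 50 mm and 8.59 degrees, less where a joint would pass 70% of its speed; a pose out of reach is approached as far as the arm can. A call with a gripper value outside its range is refused whole. The fingers move at their own pace and stop on an object; the grip force is fixed at half the most. Time passes only in rows, so rows that repeat a pose let the fingers close. It gives the time, the measured TCP pose, the force, the opening and the grip force at its end, in the units of the state.
- manip.read_state(): the state, without advancing time (a new reading comes with each control period).
- cams.grab_frame(name): name is "scene" or "top" or "wrist"; returns a dict with "image" (400x640x3 uint8, red, green, blue), "depth" (400x640 float32, m along the optical axis (not along the pixel's ray), 0 where there is no reading), "vfov" (degrees; the focal length in pixels is half the picture's height over the tangent of half this angle, whatever the lens; pixels are square), "cx", "cy" (the principal point, pixels), "rvec" (rotation vector, rad) and "tvec" (3), from world to camera coordinates, as OpenCV has them; the wrist camera has in their place "hand_eye" (4x4, takes a point from camera to tool coordinates, whose origin is the TCP and whose axes are the flange's). Camera axes: x right, y down, z forward; pixel columns grow to the right and rows downward; lengths in m; the calibration is good to about 2 mm. A picture is of the moment at which its call begins: read the wrist's pose just before it.
- order.close_job(): hands the job in; it is judged then, once.
The state is a dict: "clock": time; "joint_positions": joint angles; "qd": joint speeds; "joint_torque": joint torques, N m; "tcp_pos": TCP position; "eef_rot": TCP orientation; "ft_force": force on the tool from outside, world axes, zero at the start; "torque": the same for the moment, N m; "grip_width": finger opening in m; "gripper_force": force on a finger pad.
Only numpy, scipy, OpenCV 4.12 (cv2) and the standard library are available. Lean on these libraries where they do the work, as an engineer would, in place of code of your own. Each camera call takes 0.05 s, during which the arm holds its last target. There are 200 camera calls.

### The job

The polishing machine's gear lever is parked in the slot with the white bars. Push it with the outside of the fingers through the H-shaped gate, fully home into the slot with the green bars, and leave it there. Do not take the lever between the fingers, do not force it, do not put it into the red or the blue slot on the way, and leave the vases, the hammer and the tin undisturbed.

Things in the scene. Friction and masses are not known exactly. Their poses are not given: they have to be found in the camera images.
- machine: Green polishing machine, fixed. Gearbox 150 (x) x 140 (y) mm on a 170 x 160 foot; motor (diameter 102) on its -y side out to y = -220 mm, felt mop (diameter 96) on a spindle on its +y side out to y = 195 mm, both lower than 108 mm. Origin on the table under the gearbox's middle; x points away from the robot (yaw up to about 0.4 rad either way), y along the spindle, z up.
- gate (a point): Middle of the H-gate, on top of the light grey plate (140 x 130 mm, 6 thick), 107 mm above the table. Slots, machine axes: a cross lane along y at x = 0, 20 mm wide, joins two columns along x at y = +24 and -24 mm, each 18 mm wide, ending at x = +38 and -38 mm: four slots. Corners between lane and slots rounded 5 mm. Only the lever rises above the plate.
- pivot (a point): The lever's pivot, inside the gearbox, 25 mm above the table on the machine's z axis. The lever tilts about it along machine x and y as far as the gate lets its stem go, and stays where it is left (stiff joints, 0.3 N m each: moving the ball takes about 2 to 4 N). The slot ends are slightly cushioned stops.
- knob (a point): Centre of the black ball (diameter 44 mm) on top of the lever, 150 mm from the pivot, on a steel stem 10 mm in diameter. 175 mm above the table with the lever upright; about 160 mm when home in a slot, where it leans out to about x = +-53, y = +-41 mm in the machine's frame.
- stem (a point): Point on the lever's stem 88 mm from the pivot, about where it leaves the gate plate. Upright it is on the machine's z axis; fully home in a slot it lies at about x = +-31, y = +-24 mm (machine frame).
- shank (a point): Point on the lever's stem 115 mm from the pivot, just under the ball.
- shift (a joint): Tilt of the lever along machine x, rad: 0 in the cross lane, positive towards machine +x, about +-0.36 fully home in a slot.
- cross (a joint): Tilt of the lever across the columns, rad: positive towards machine -y; about -0.29 in the column at y = +24 mm, +0.29 in the column at y = -24 mm.
- mark_white: Pair of flat white bars on the gate plate, one each side of a slot's end, each 30 (machine x) x 6 x 2 mm, centre lines 25 mm apart. Origin midway between the bars, on the plate's top: the point where the lever's stem stands when it is fully home in the white slot. Always the slot nearer the robot (machine x = -31 mm) in the column at machine +y; the lever starts in it.
- mark_green: Pair of flat green bars on the gate plate, one each side of a slot's end, each 30 (machine x) x 6 x 2 mm, centre lines 25 mm apart. Origin midway between the bars, on the plate's top: the point where the lever's stem stands when it is fully home in the green slot. The slot to choose; green and red change places between the two slots of the column at machine -y.
- mark_red: Pair of flat red bars on the gate plate, one each side of a slot's end, each 30 (machine x) x 6 x 2 mm, centre lines 25 mm apart. Origin midway between the bars, on the plate's top: the point where the lever's stem stands when it is fully home in the red slot. A slot to keep out of.
- mark_blue: Pair of flat blue bars on the gate plate, one each side of a slot's end, each 30 (machine x) x 6 x 2 mm, centre lines 25 mm apart. Origin midway between the bars, on the plate's top: the point where the lever's stem stands when it is fully home in the blue slot. A slot to keep out of, always straight across the lane from the white one.
- vase_a: Loose silver fluted vase, 151 mm tall, about 86 mm at its widest near the top, standing behind the machine (beyond it from the robot). Origin at the centre of its underside.
- vase_b: A second vase like the first, standing beside it behind the machine. Origin at the centre of its underside.
- hammer: Loose hammer, 250 mm long, lying in front of the machine roughly along machine y. Origin at its underside.
- tin: Loose red tin, 60 mm in diameter, 45 mm tall, brass lid, standing behind the machine near the motor's end. Origin at the centre of its underside.

How it is judged:
By the outcome, as a careful person would: the job done as asked, in the order asked, and still so for the second after the job is handed in, with the robot touching nothing.
It also fails if it takes over 61 s, if anything falls off the work surface, if the arm or the gripper's body presses on something with over 40 N, if the wrist force passes 120 N, or if a joint passes its speed limit or range.

## Working session

There is one attempt and no reset: what is moved stays moved. The work goes in short steps, Python scripts to look and compute and a shell command to move; the robot and the scene stay as the last step left them, time stands still between calls to the robot, and variables do not carry over. Pictures are saved under pics/ and viewed, at most 12 in all, crops included, and the job is handed in when it is done.

```bash
mkdir -p pics
cat > h.py <<'E'
import numpy as np, cv2
from station import manip, cams, order
def K(f):
    F=200/np.tan(np.radians(f["vfov"])/2); return np.array([[F,0,f["cx"]],[0,F,f["cy"]],[0,0,1.]])
def pose(f):
    R=cv2.Rodrigues(np.array(f["rvec"],float))[0]; return R,np.array(f["tvec"],float).ravel()
def ray(f,u,v,z):
    R,t=pose(f); d=R.T@np.linalg.inv(K(f))@[u,v,1]; c=-R.T@t; return c+d*(z-c[2])/d[2]
def cloud(f):
    R,t=pose(f); v,u=np.mgrid[:400,:640]; p=np.stack([u,v,np.ones_like(u)],-1)@np.linalg.inv(K(f)).T*f["depth"][...,None]
    return (p-t)@R
E
python3 - <<'E'
from h import *
for n in("scene","top"):
    f=cams.grab_frame(n); cv2.imwrite(f"pics/{n}0.png",f["image"][...,::-1]); np.save(n+"0.npy",f,allow_pickle=True)
    R,t=pose(f); print(n,f["vfov"],-R.T@t)
s=manip.read_state(); print(s["clock"],s["tcp_pos"],s["eef_rot"],s["ft_force"])
E
```

```text
scene 47.12356195570406 [1.16281406 0.09256167 0.80932335]
top 53.066958878735726 [0.54239277 0.02172869 0.80575292]
0.1 [0.29235674 0.57999418 0.2215629 ] [-1.79901561e+02  6.05101292e-03  1.53254360e+02] [ 0.35168442  0.3199062  -0.32478005]
```

View pics/scene0.png

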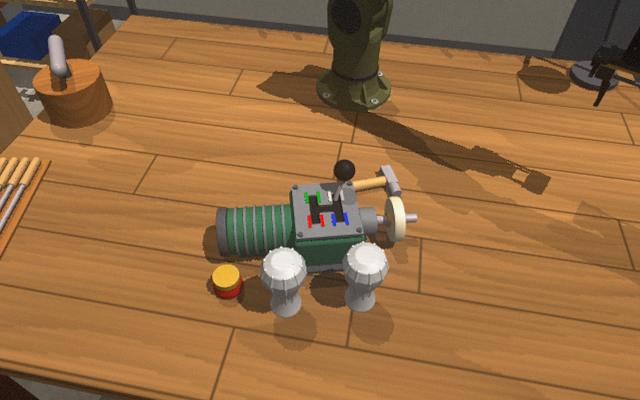

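View pics/top0.png

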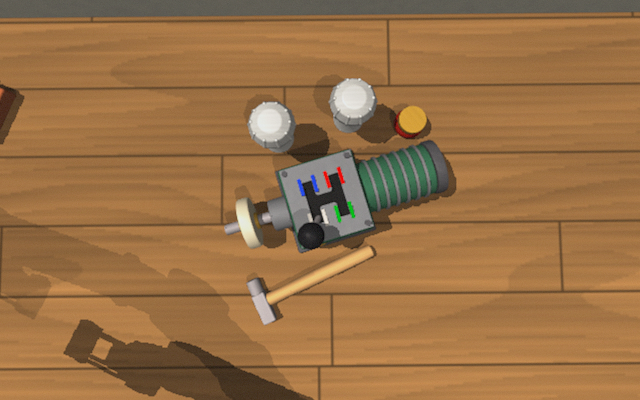

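The scene and top views show the lever in white (ball at top px ~(311,235)). Green is the near slot of the -y column (345,211), red is far (334,178) and blue is at (308,186). The hammer lies in front, the vases and tin behind. Next I measure the marks and the ball.

Run:
```python
from h import *
P={}
for n in("top","scene"):
    f=np.load(n+"0.npy",allow_pickle=True).item(); hsv=cv2.cvtColor(f["image"],cv2.COLOR_RGB2HSV); c=cloud(f)
    H,S,V=hsv[...,0].astype(int),hsv[...,1],hsv[...,2]
    near=(abs(c[...,2]-.109)<.012)
    for k,m in dict(green=(H>50)&(H<70)&(S>200)&(V>100),red=((H<5)|(H>175))&(S>200)&(V>120),blue=(H>110)&(H<130)&(S>150)&(V>100)).items():
        m=m&near; v,u=np.nonzero(m); 
        x0,y0,w,h=cv2.boundingRect(m.astype(np.uint8)); ctr=cv2.minAreaRect(np.stack([u,v],1).astype(np.float32))[0]
        p=ray(f,*ctr,.109); P.setdefault(k,[]).append(p); print(n,k,len(u),ctr,p.round(4))
    m=(V<60)&(c[...,2]>.14)&(c[...,2]<.2)&(abs(c[...,0]-.5)<.15)&(abs(c[...,1]-.05)<.15)
    v,u=np.nonzero(m); print(n,"knob",len(u),ray(f,(u.min()+u.max())/2,(v.min()+v.max())/2,.16),c[m].max(0))
    for nm,zr in (("tall",(.12,.16)),):
        pass
for n in P: print(n,np.mean(P[n],0).round(4))
g,r,b=[np.mean(P[k],0)[:2] for k in("green","red","blue")]
d=r-g; e=b-r; y1=np.arctan2(d[1],d[0]); y2=np.arctan2(e[1],e[0])-np.pi/2
print("yaw",np.degrees([y1,y2]),np.linalg.norm(d),np.linalg.norm(e)); print("gate ctr",(g+b)/2)
f=np.load("top0.npy",allow_pickle=True).item(); c=cloud(f)
yaw=(y1+y2)/2; ctr=(g+b)/2; q=(c[...,:2]-ctr)@np.array([[np.cos(yaw),-np.sin(yaw)],[np.sin(yaw),np.cos(yaw)]])
for nm,mm in dict(vases=(q[...,0]>.09)&(c[...,2]>.1),hammer=(q[...,0]<-.09)&(q[...,0]>-.25)&(abs(q[...,1])<.2)&(c[...,2]>.012)&(c[...,2]<.1)).items():
    print(nm,q[mm].min(0),q[mm].max(0),c[mm][:,2].max())
```

```text
top green 85 (344.10540771484375, 211.46755981445312) [ 0.5455 -0.0194  0.109 ]
top red 96 (333.6000061035156, 176.8000030517578) [ 0.6061 -0.0019  0.109 ]
top blue 117 (307.5702819824219, 184.9783935546875) [0.5922 0.0437 0.109 ]
top knob 542 [0.50726461 0.03795859 0.16      ] [0.52759975 0.05766721 0.18356285]
scene green 43 (312.3499755859375, 196.54998779296875) [ 0.5476 -0.0208  0.109 ]
scene red 56 (315.4647216796875, 220.04116821289062) [ 0.607  -0.0033  0.109 ]
scene blue 72 (339.7862548828125, 218.9344940185547) [0.5951 0.0431 0.109 ]
scene knob 290 [0.51013732 0.03623868 0.16      ] [0.53256673 0.05682483 0.18347444]
green [ 0.5465 -0.0201  0.109 ]
red [ 0.6065 -0.0026  0.109 ]
blue [0.5936 0.0434 0.109 ]
yaw [16.32322517 15.6893223 ] 0.06253448656213698 0.04773772695736873
gate ctr [0.57008569 0.01163096]
vases [ 0.10573282 -0.13095191] [0.18963525 0.09558077] 0.15425511409104856
hammer [-0.19586584 -0.05776767] [-0.10681637  0.19427948] 0.030082323144714488
```

```bash
cat >> h.py <<'E'
from scipy.spatial.transform import Rotation as Ro
C=np.array([.570,.0116]); Y=np.radians(16); M=np.array([[np.cos(Y),-np.sin(Y)],[np.sin(Y),np.cos(Y)]])
def go(mx,my,z):
    s=manip.read_state(); p=np.array(s["tcp_pos"]); R=Ro.from_euler("xyz",s["eef_rot"],degrees=True)
    w=np.r_[C+M@[mx/1e3,my/1e3],z]; dy=(196-s["eef_rot"][2]+180)%360-180
    print("t",s["clock"],"machine mm",(M.T@(p[:2]-C)*1e3).round(1),"z",p[2].round(4),"F mach",(M.T@np.array(s["ft_force"])[:2]).round(1),"shift",(R.inv().apply(w-p)*1e3).round(1),"turn",round(-dy/8,2))
E
python3 -c "from h import *; go(-105,41,.25)"
```

```text
t 0.1 machine mm [-110.2  622.9] z 0.2216 F mach [0.4 0.2] shift [-398.8 -423.8  -27.7] turn -5.34
```

```bash
python3 -m jog '[0,0,0,-28,0, 0,-35,-37,-28,-1, 0,-70,-74,-28,-2, 0,-105,-111,-28,-3, 0,-140,-148,-28,-4, 0,-175,-185,-28,-5, 0,-205,-217,-28,-5.34, 0,-205,-217,-28,-5.34]'; python3 -c "from h import *; go(-105,41,.25)"
```

```text
clock: 0.9
tcp_pos: [0.381, 0.2871, 0.2507]
eef_rot: [-179.9, 0.0, -164.6]
ft_force: [-0.6, 1.0, 0.3]
grip_width: 0.031
gripper_force: 0.0
t 0.9 machine mm [-105.8  316.9] z 0.2507 F mach [-0.3  1.1] shift [  -3.7 -275.9    1.4] turn -0.08
```

```bash
python3 -m jog '[0,-4,-40,0,-0.08, 0,-4,-80,0,-0.08, 0,-4,-120,0,-0.08, 0,-4,-160,0,-0.08, 0,-4,-200,0,-0.08, 0,-4,-240,0,-0.08, 0,-4,-276,0,-0.08, 0,-4,-276,0,-0.08]'
python3 - <<'E'
from h import *
go(-105,41,.148)
f=cams.grab_frame("wrist"); cv2.imwrite("pics/w1.png",f["image"][...,::-1]); print(manip.read_state()["grip_width"],f["hand_eye"])
E
```

```text
clock: 1.7
tcp_pos: [0.4586, 0.0249, 0.2506]
eef_rot: [-179.9, 0.0, -163.9]
ft_force: [0.2, 0.1, 0.1]
grip_width: 0.0002
gripper_force: 0.0
t 1.7 machine mm [-103.4   43.5] z 0.2506 F mach [0.2 0. ] shift [  1.6  -2.3 102.6] turn 0.01
0.00020214473705360762 [[-1.42225723e-04 -9.67286846e-01 -2.53685114e-01  6.89089153e-02]
 [ 9.99999988e-01 -1.22649433e-04 -9.29835327e-05  1.29858283e-04]
 [ 5.88274127e-05 -2.53685124e-01  9.67286852e-01 -1.62074675e-01]
 [ 0.00000000e+00  0.00000000e+00  0.00000000e+00  1.00000000e+00]]
```

View pics/w1.png

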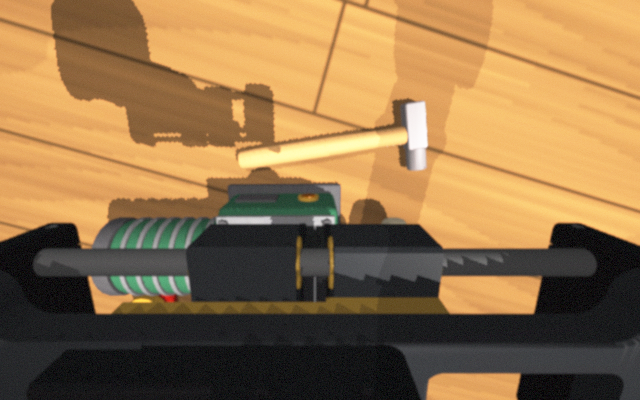

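The wrist view shows only the shut fingers (about px 190–440, 225–300) hiding the ball, with the hammer clear at (330,145). I descend and start the push.

```bash
python3 -m jog '[0,1,-2,40,0, 0,1,-2,75,0, 0,1,-2,102,0, 0,1,-2,102,0, 0,-10,-2,102,0, 0,-16,-2,102,0, 0,-20,-2,102,0, 0,-24,-2,102,0]'; python3 -c "from h import *; go(-33,41,.148)"
python3 -m jog '[0,-5,0,0,0, 0,-10,0,0,0, 0,-15,0,0,0, 0,-20,0,0,0, 0,-20,0,0,0]'
python3 - <<'E'
from h import *
go(-33,41,.148)
f=cams.grab_frame("scene"); cv2.imwrite("pics/s1.png",cv2.resize(f["image"][130:290,200:440],None,fx=3,fy=3)[...,::-1])
E
```

```text
clock: 2.55
tcp_pos: [0.4817, 0.0353, 0.1495]
eef_rot: [180.0, -0.0, -163.4]
ft_force: [-4.2, -1.0, 2.9]
grip_width: 0.0003
gripper_force: 2.0
t 2.55 machine mm [-78.3  47.1] z 0.1495 F mach [-4.3  0.2] shift [-45.2  -6.6   1.5] turn 0.08
clock: 3.05
tcp_pos: [0.5014, 0.041, 0.1485]
eef_rot: [-180.0, 0.1, -163.4]
ft_force: [-1.5, -0.6, 0.2]
grip_width: 0.0003
gripper_force: 0.8
t 3.05 machine mm [-57.8  47.1] z 0.1485 F mach [-1.6 -0.2] shift [-24.8  -6.4   0.6] turn 0.08
```

View pics/s1.png

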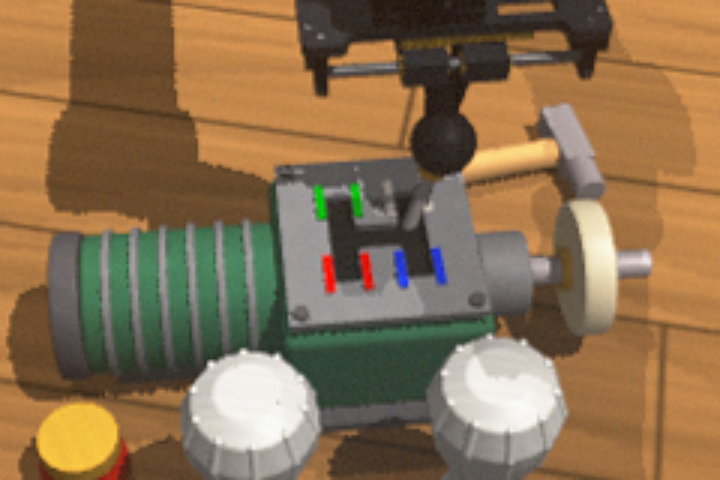

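The ball (crop px (445,140)) is moving ahead of the finger and the stem has left the slot end. I continue to just short of the lane.

```bash
python3 -m jog '[0,-5,0,0,0, 0,-10,-1,0,0, 0,-15,-2,0,0, 0,-19,-3,0,0, 0,-19,-3,0,0, 0,-19,-3,0,0]'
cat >> h.py <<'E'
def ball(fs=None):
    # ball (x,y machine mm) from depth cloud of both fixed cameras
    for n in("scene","top"):
        f=cams.grab_frame(n); c=cloud(f); V=f["image"].max(-1)
        if fs: cv2.imwrite(f"pics/{fs}_{n}.png",cv2.resize(f["image"][130:290,200:440] if n=="scene" else f["image"][120:280,220:460],None,fx=3,fy=3)[...,::-1])
        v,u=np.mgrid[:400,:640]; q=(c[...,:2]-C)@M*1e3
        m=(V<75)&(c[...,2]>.15)&(c[...,2]<.2)&(abs(q[...,0])<80)&(abs(q[...,1])<75)
        p=np.c_[q[m],c[m][:,2]*1e3]
        if len(p)>40:
            from scipy.optimize import least_squares
            r=least_squares(lambda x:np.linalg.norm(p-x,axis=1)-22,[p[:,0].mean(),p[:,1].mean(),165],loss="soft_l1",f_scale=1.5); print(n,len(p),r.x.round(1),"rms",np.sqrt(np.mean(r.fun**2)).round(1))
        else: print(n,len(p))
E
python3 -c "from h import *; go(-33,41,.148); ball('b1')"
```

```text
clock: 3.7
tcp_pos: [0.5199, 0.0435, 0.1484]
eef_rot: [-180.0, 0.0, -163.4]
ft_force: [-0.9, -0.3, 0.5]
grip_width: 0.0002
gripper_force: 0.4
t 3.7 machine mm [-39.3  44.5] z 0.1484 F mach [-1. -0.] shift [-6.3 -3.6  0.4] turn 0.08
scene 489 [ -8.6  43.1 168.8] rms 4.2
top 0
```

View pics/b1_scene.png

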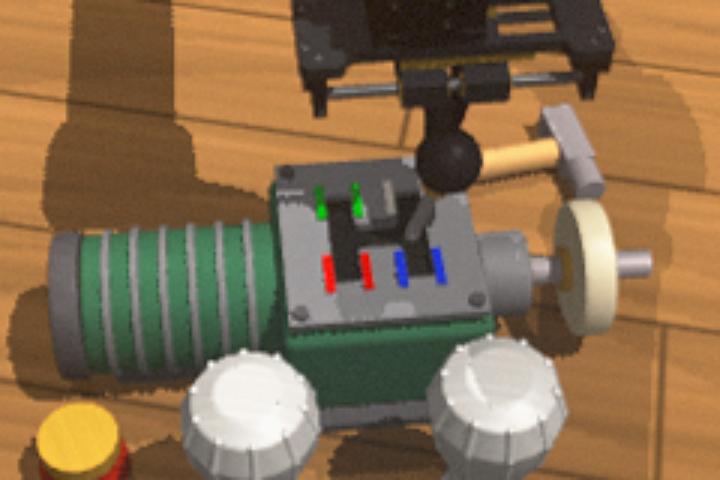

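The ball is at about x = -8.6 mm, 31 mm ahead of the TCP, which fits the model. I push 8 mm more to the lane centre, then back off and measure.

```bash
python3 -m jog '[0,-4,0,0,0, 0,-8,0,0,0, 0,-8,0,0,0, 0,-8,0,0,0, 0,10,0,0,0, 0,15,0,0,0, 0,15,0,0,0]'; python3 -c "from h import *; go(-60,95,.148); ball('b2')"
```

```text
clock: 4.5
tcp_pos: [0.5052, 0.0389, 0.1488]
eef_rot: [180.0, 0.1, -163.4]
ft_force: [0.6, 0.7, 0.3]
grip_width: 0.0003
gripper_force: 0.0
t 4.5 machine mm [-54.7  44.1] z 0.1488 F mach [0.8 0.5] shift [ 4.8 50.9  0.8] turn 0.07
scene 569 [ -5.6  42.6 171.1] rms 11.8
top 402 [  1.   46.  168.8] rms 0.8
```

View pics/b2_scene.png

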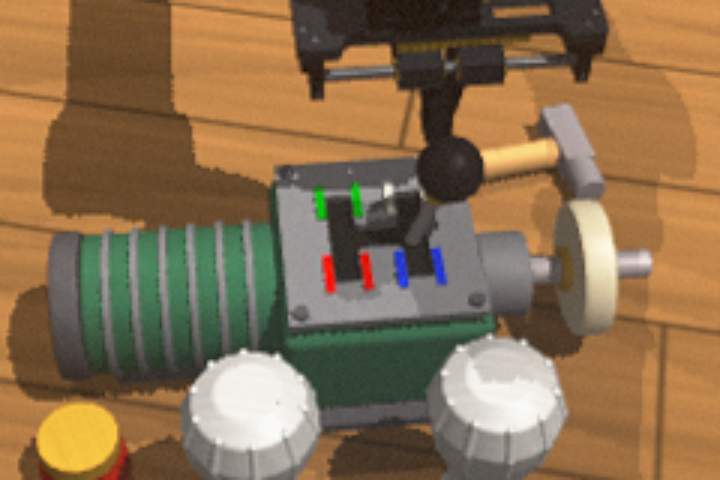

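Top fit puts the ball at (1, 46) mm, so the lever is in the lane. I go round to its +y side.

```bash
python3 -m jog '[0,3,25,0,0, 0,3,55,0,0, 0,-20,56,0,0, 0,-50,56,0,0, 0,-55,56,0,0, 0,-55,50,0,0, 0,-55,45,0,0, 0,-55,45,0,0]'; python3 -c "from h import *; go(0,0,.148);ball()"
```

```text
clock: 5.4
tcp_pos: [0.5448, 0.096, 0.1486]
eef_rot: [-180.0, -0.0, -163.5]
ft_force: [1.1, -1.3, -0.1]
grip_width: 0.0006
gripper_force: 0.0
t 5.4 machine mm [-1.  88.1] z 0.1486 F mach [ 0.6 -1.6] shift [ -0.2 -88.1   0.6] turn 0.06
scene 392 [  1.3  43.2 167.2] rms 2.1
top 0
```

```bash
python3 -m jog '[0,0,-8,0,0, 0,0,-16,0,0, 0,0,-24,0,0, 0,0,-32,0,0, 0,0,-40,0,0, 0,0,-48,0,0, 0,0,-48,0,0]'; python3 -c "from h import *; go(0,0,.148);ball('b3')"
```

```text
clock: 6.2
tcp_pos: [0.5593, 0.05, 0.1488]
eef_rot: [-179.9, 0.0, -163.5]
ft_force: [0.1, 0.7, -0.0]
grip_width: 0.0005
gripper_force: 0.0
t 6.2 machine mm [ 0.3 39.9] z 0.1488 F mach [0.3 0.7] shift [  0.7 -39.9   0.8] turn 0.06
scene 530 [  3.4  12.6 174.9] rms 6.9
top 0
```

View pics/b3_scene.png

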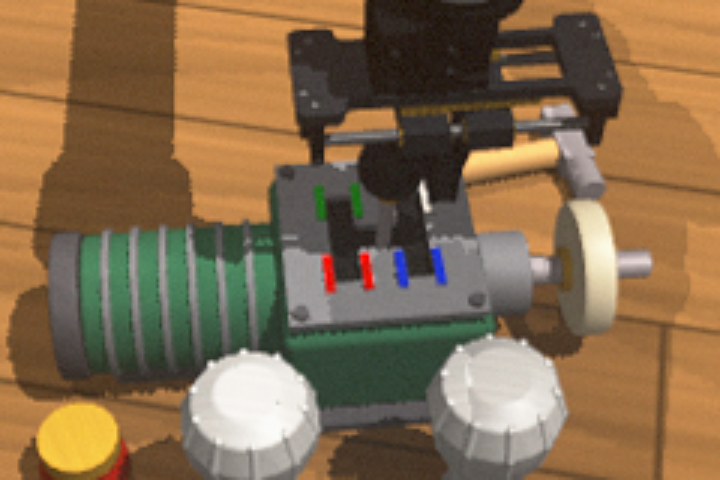

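The stem (crop px (383,228)) is mid-lane with the ball at (390,165) beside the finger. I keep pushing in -y.

```bash
python3 -m jog '[0,0,-8,0,0, 0,0,-16,0,0, 0,0,-24,0,0, 0,0,-32,0,0, 0,0,-38,0,0, 0,0,-38,0,0]'; python3 -c "from h import *; go(0,-4,.148)"; python3 -m jog '[0,0,-3,0,0, 0,0,-4,0,0, 0,0,-4,0,0]'; sed -i 's/def ball(fs=None)/def ball(fs=None,ymax=75,xmax=80)/; s/(abs(q\[...,0\])<80)&(abs(q\[...,1\])<75)/(abs(q[...,0])<80)\&(abs(q[...,1])<75)\&(q[...,0]<xmax)\&(q[...,1]<ymax)/; s/<.2)&/<.197)\&/' h.py;python3 -c "from h import *; go(0,-4,.148);ball('b4',ymax=-22)"
```

```text
clock: 6.9
tcp_pos: [0.5698, 0.0135, 0.1483]
eef_rot: [-179.9, -0.0, -163.5]
ft_force: [0.4, -0.2, 0.2]
grip_width: 0.0006
gripper_force: 0.0
t 6.9 machine mm [0.3 1.9] z 0.1483 F mach [ 0.4 -0.3] shift [ 0.4 -5.9  0.3] turn 0.06
clock: 7.2
tcp_pos: [0.5705, 0.0118, 0.1482]
eef_rot: [180.0, -0.0, -163.4]
ft_force: [0.3, 0.8, -0.1]
grip_width: 0.0008
gripper_force: 0.4
t 7.2 machine mm [0.5 0. ] z 0.1482 F mach [0.5 0.7] shift [ 0.6 -4.   0.2] turn 0.08
scene 300 [  1.5 -34.1 170.6] rms 1.1
top 0
```

View pics/b4_scene.png

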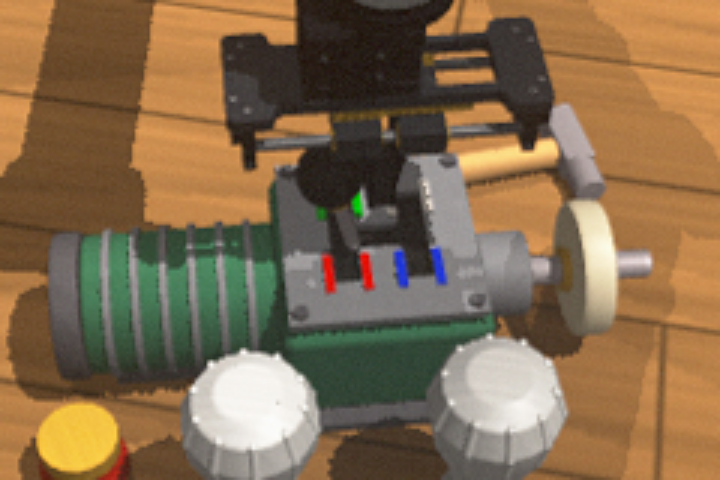

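The ball (325,178) is nearly in the green column at y ≈ -34…-37. I push 5 mm more, watching force, then back off and go round to its +x side.

```bash
python3 -m jog '[0,0,-3,0,0, 0,0,-6,0,0, 0,0,-6,0,0]'; python3 -m jog '[0,0,8,0,0, 0,0,16,0,0, 0,0,20,0,0, 0,0,20,0,0]'; python3 -c "from h import *; go(50,-41,.148);ball(ymax=-12)"
```

```text
clock: 7.6
tcp_pos: [0.5726, 0.0054, 0.1485]
eef_rot: [-180.0, 0.0, -163.4]
ft_force: [-0.3, 0.3, -0.7]
grip_width: 0.0002
gripper_force: 0.4
clock: 8.0
tcp_pos: [0.5667, 0.0265, 0.1487]
eef_rot: [180.0, 0.0, -163.3]
ft_force: [0.4, 0.6, 0.1]
grip_width: 0.0004
gripper_force: 0.0
t 8.0 machine mm [ 0.9 15.2] z 0.1487 F mach [0.5 0.4] shift [-48.4 -56.8   0.7] turn 0.09
scene 391 [  1.8 -40.5 168.9] rms 1.0
top 0
```

```bash
python3 -m jog '[0,-25,0,0,0, 0,-49,0,0,0, 0,-49,0,0,0, 0,-49,-28,0,0, 0,-49,-56,0,0, 0,-49,-56,0,0]'; python3 -c "from h import *; go(-21,-41,.148)"; python3 -m jog '[0,8,0,0,0, 0,16,0,0,0, 0,23,0,0,0, 0,30,0,0,0, 0,37,0,0,0, 0,44,0,0,0, 0,50,0,0,0, 0,50,0,0,0]'; python3 -c "from h import *; go(-21,-41,.148);ball('b5')"
```

```text
clock: 8.7
tcp_pos: [0.6297, -0.0211, 0.1488]
eef_rot: [-179.8, -0.0, -163.8]
ft_force: [0.0, -0.1, -0.2]
grip_width: 0.0
gripper_force: 0.0
t 8.7 machine mm [ 48.4 -47.9] z 0.1488 F mach [-0.  -0.1] shift [69.4  7.2  0.8] turn 0.03
clock: 9.5
tcp_pos: [0.5807, -0.0288, 0.1485]
eef_rot: [179.9, -0.0, -163.4]
ft_force: [2.1, 0.4, 0.7]
grip_width: 0.0004
gripper_force: 0.5
t 9.5 machine mm [ -0.8 -41.8] z 0.1485 F mach [ 2.1 -0.2] shift [20.1  1.   0.5] turn 0.08
scene 205 [ -7.5 -43.1 175.3] rms 3.7
top 0
```

View pics/b5_scene.png

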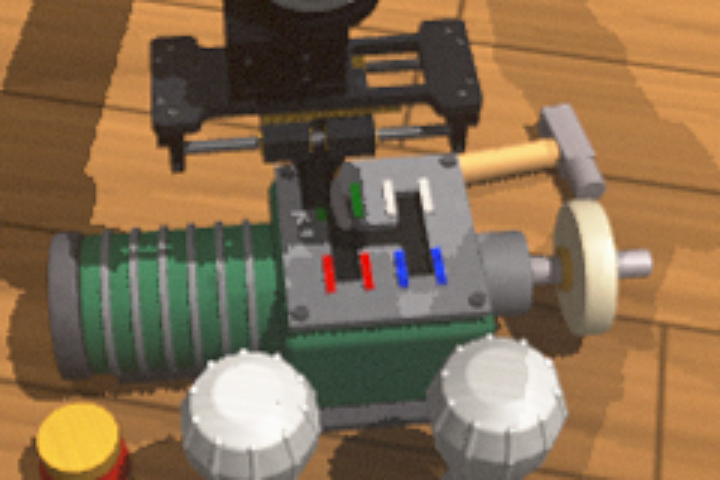

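The finger hides the ball and drives it towards the green slot at 2 N. I continue, creeping at the end to feel the stop.

```bash
python3 -m jog '[0,5,0,0,0, 0,10,0,0,0, 0,14,0,0,0, 0,17,0,0,0, 0,18,0,0,0, 0,18,0,0,0]'; python3 -c "from h import *; go(-21,-41,.148)"; python3 -m jog '[0,1,0,0,0, 0,2,0,0,0, 0,2,0,0,0]';python3 -c "from h import *; go(-21,-41,.148)"
```

```text
clock: 10.2
tcp_pos: [0.5644, -0.0341, 0.1486]
eef_rot: [-180.0, 0.0, -163.4]
ft_force: [0.6, 1.0, -1.2]
grip_width: 0.0005
gripper_force: 0.7
t 10.2 machine mm [-18.  -42.4] z 0.1486 F mach [0.9 0.8] shift [3.  1.4 0.6] turn 0.08
clock: 10.5
tcp_pos: [0.5626, -0.0345, 0.1486]
eef_rot: [180.0, 0.0, -163.4]
ft_force: [1.3, 1.0, -1.6]
grip_width: 0.0003
gripper_force: 1.0
t 10.5 machine mm [-19.8 -42.3] z 0.1486 F mach [1.5 0.6] shift [1.2 1.3 0.6] turn 0.08
```

```bash
python3 -m jog '[0,1,0,0,0, 0,1,0,0,0, 0,1,0,0,0]';python3 -c "from h import *; go(-21,-41,.148)"
```

```text
clock: 10.8
tcp_pos: [0.5617, -0.0348, 0.1486]
eef_rot: [180.0, -0.0, -163.4]
ft_force: [2.1, 0.4, -0.7]
grip_width: 0.0004
gripper_force: 1.0
t 10.8 machine mm [-20.8 -42.3] z 0.1486 F mach [ 2.2 -0.2] shift [0.2 1.3 0.6] turn 0.08
```

```bash
python3 -m jog '[0,1,0,0,0, 0,1,0,0,0, 0,1,0,0,0]' | grep -E "clock|force"; python3 -m jog '[0,1,0,0,0, 0,1,0,0,0, 0,1,0,0,0]'| grep -E "clock|force";python3 -m jog '[0,1,0,0,0, 0,1,0,0,0, 0,1,0,0,0]'| grep -E "clock|force";python3 -c "from h import *; go(-21,-41,.148)"
```

```text
clock: 11.1
ft_force: [3.4, 1.2, -2.7]
gripper_force: 1.3
clock: 11.4
ft_force: [4.6, 1.4, -4.6]
gripper_force: 2.5
clock: 11.7
ft_force: [7.1, 1.5, -6.2]
gripper_force: 3.5
t 11.7 machine mm [-22.7 -42.2] z 0.1486 F mach [ 7.2 -0.5] shift [-1.7  1.2  0.6] turn 0.08
```

Force rises from 2 to 7 N within 2 mm of the expected end, so this is the cushioned stop. I back off, rise, and check from clear of it.

```bash
python3 -m jog '[0,-15,0,0,0, 0,-35,0,0,0, 0,-35,0,-40,0, 0,-35,0,-85,0, 0,-35,40,-100,0, 0,-35,80,-100,0, 0,-35,120,-100,0, 0,-35,120,-100,0]'; python3 -m jog '[0,0,50,0,0, 0,0,100,0,0, 0,0,150,0,0, 0,0,150,0,0]'; python3 -c "from h import *; go(-21,-41,.148);ball('b6')"
```

```text
clock: 12.5
tcp_pos: [0.5553, 0.096, 0.2486]
eef_rot: [179.8, -0.1, -162.8]
ft_force: [-0.4, 0.6, -0.2]
grip_width: 0.0004
gripper_force: 0.0
clock: 12.9
tcp_pos: [0.5109, 0.2408, 0.2481]
eef_rot: [179.8, -0.2, -162.7]
ft_force: [0.5, -0.7, -0.3]
grip_width: 0.0003
gripper_force: 0.0
t 12.9 machine mm [  6.4 236.6] z 0.2481 F mach [ 0.3 -0.8] shift [  33.4 -277.3   99.4] turn 0.16
scene 349 [-53.9 -38.5 158.9] rms 1.1
top 555 [-53.9 -35.6 160.2] rms 0.8
```

View pics/b6_top.png

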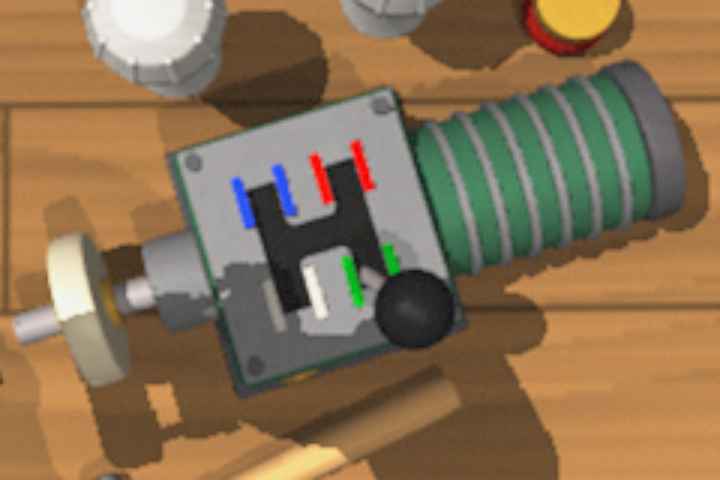

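View pics/b6_scene.png

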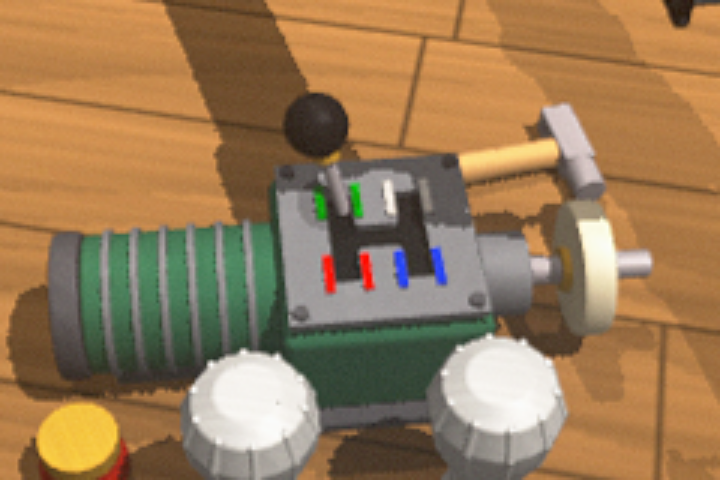

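Both views show the lever home between the green bars, with the ball at top crop px (415,308). It measures x = -54 mm at z = 160 mm, as expected when home. The hammer, vases and tin are where they were, and the arm is clear. I hand the job in.

```bash
python3 -c "from station import order; print(order.close_job())"
```

```text
the job is handed in; nothing more can be done
None
```

The lever is fully home in the green slot (ball at about x = -54 mm, 160 mm high). It was pushed there with the shut fingers, never above about 10 N in the readings, clear of the red and blue slots, with nothing else disturbed in the final pictures, and the job is handed in.

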